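# Stand the black absorber canister up against the stop rail

### The arm

A 6-joint arm with a two-finger parallel gripper is mounted at the origin on the work surface. World frame = base frame: x ahead of the robot, y to its left, z up, the work surface at z = 0. Lengths are in m, angles in rad, forces in N, time in s.
With the tool pointing down it reaches from about 0.375 to 0.825 m from the base axis. Payload 5.5 kg.
Tool frame: the origin (TCP) lies on the centre line of the jaws, within the pads' length; the fingertips stand 25 mm ahead of it and the grasp point (between the pads) lies 6 mm ahead of it; z points along the fingers, y is the direction in which the jaws open and shut (so a half turn about z gives the same grasp; the last joint's range is limited). The gripper opens to 85 mm and grips with 20 to 120 N. Pads are 22 mm wide; open, the fingers measure 114 mm over their backs; the gripper's body (76 mm by 85 mm) begins 54 mm behind the grasp point. The pads swing forward as they close: fully open they stand 13 mm farther back than shut.
Start: joints at [-1.162, 0.314, -0.047, 1.21, 0, 1.571], TCP at [0.239, -0.551, 0.256] pointing down, gripper open.
Joint ranges: [-2.67, 2.67], [-0.69, 1.73], [-1.03, 1.25], [-2.08, 2.16], [-1.42, 1.45], [-3.14, 3.14]. Speed limits (rad/s): [2.39, 2.39, 3.01, 3.14, 3.14, 3.14].

### API

Orientations are given as a 3x3 rotation matrix whose columns are the frame's x, y, z axes.
In Python, from rig import r gives the robot as it stands.
- The arm moves only by the tool move_arm, never from a script. Its arguments are lists of equal length, an entry for each row: "dp": the shift along the tool's x, y, z in cm, a list of three; "angular": the turn, a rotation vector about the tool's x, y, z in degrees, a list of three; "grip": the gripper's target within -1 to 1 (shut at 1, half-way at 0, fully open at -1). A call has 1 to 12 rows; each row is the pose to reach, as a shift and turn from the pose measured when the call began, along the tool's axes at that moment; what a row does not reach only later rows make up. A row lasts 1/12 s, in which the tool goes at most 41.7 mm and 7.16 degrees, less where a joint would pass 70% of its speed; a pose out of reach is approached as far as the arm can. A call with a gripper value outside its range is refused whole. The fingers move at their own pace and stop on an object; "force" is the grip in N (left out, the last holds). Time passes only in rows, so rows that repeat a pose let the fingers close. It gives the time, the measured TCP pose, the force and the opening at its end, in the units of the state.
- r.state(): the state, without advancing time (a new reading comes with each control period).
- r.camera(name): name is "side" or "top" or "wrist"; returns a dict with "color" (384x512x3 uint8, red, green, blue), "K" (3x3 intrinsics, pixels), "extrinsics" (4x4, takes a point from camera to world coordinates); the wrist camera has in their place "T_tool_cam" (4x4, takes a point from camera to tool coordinates, whose origin is the TCP and whose axes are the flange's). Camera axes: x right, y down, z forward; pixel columns grow to the right and rows downward; lengths in m; the calibration is good to about 2 mm. The wrist camera is an equidistant fisheye: a pixel r from the principal point sees the ray r / f radians off the axis. A picture is of the moment at which its call begins: read the wrist's pose just before it. There is no depth.
- r.close_job(): hands the job in, once; it reports no verdict.
Trained networks look in a picture, given as the dict that the camera call returned (one of the last four; its "shot" number tells which), for a name from the list of things; names that differ only in an ending like _2 or _b are one class to them, and where a whole thing is asked for, a point or a joint stands for the part that bears it (a point fixed in the world has none). Each returns a list of dicts, best first, with "conf" (0 to 1); they miss things now and then, are a little off and sometimes report something else, mostly with a low value. They report only what shows in the picture. A call takes as long as a camera call.
- r.find_in(label, picture): "centre" ([x, y, z] in m, in world coordinates, good to about 4 mm: the middle of the surface that is visible of it).
- r.cut_out(label, picture): "mask" (384x512 bool, what is visible of it).
- r.landmark_of(label, picture): "centre" ([x, y, z] in m, in world coordinates, good to about 4 mm: a listed point, or the origin of a listed thing).
The state is a dict: "clock": time; "q": joint angles; "joint_velocities": joint speeds; "tau": joint torques, N m; "position": TCP position; "tcp_rot": TCP orientation; "contact_force": force on the tool from outside, world axes, zero at the start; "moment": the same for the moment, N m; "grip_width": finger opening in m.
Only numpy, scipy, OpenCV 4.12 (cv2) and the standard library are available. Lean on these libraries where they do the work, as an engineer would, in place of code of your own. Each camera call takes 0.05 s, during which the arm holds its last target. There are 200 camera calls.

### The job

The lamp test starts with the matt-black canister. Push its foot up against the stop rail and tip it up by the cork end, keeping the foot down on the table and against the rail, until it stands upright at the rail on its own; then let go. Leave the silver and the blue canister lying where they are.

Things in the scene. Friction and masses are not known exactly. Their poses are not given: they have to be found in the camera images.
- black_can: Matt-black closed cylinder, 44 mm diameter, 150 mm long, about 0.25 kg; flat foot at one end, a cork (26 mm wide, 12 mm long) at the other. Lies on the table in one of three lanes, foot 5 to 30 mm short of the rail, cork towards the robot, square to the rail within 5 degrees; can roll. Origin: centre of the foot's face, 22 mm up while lying, 0 when standing. Its x axis runs from foot to cork.
- silver_can: Bystander canister of bare aluminium: same shape, size, origin and axes as the black one, lying in another lane (lanes about 110 mm apart). To be left lying.
- blue_can: Bystander canister painted blue: same shape, size, origin and axes as the black one, lying in another lane. To be left lying.
- rail: Stop rail: aluminium angle fixed to the table, 380 mm long, 50 mm high; its flange lies on the far side, so the table before its upright face is bare. Origin: table height, middle of the face that looks to the canisters. x axis: level, square to that face, pointing away from the canisters (into the rail); y along the rail, z up.

How it is judged:
By the outcome, as a careful person would: the job done as asked, in the order asked, and still so for the second after the job is handed in, with the robot touching nothing.
It also fails if it takes over 35 s, if anything falls off the work surface, if the arm or the gripper's body presses on something with over 40 N, if the wrist force passes 120 N, or if a joint passes its speed limit or range.

## Working session

There is one attempt and no reset: what is moved stays moved. The work goes in short steps, Python scripts to look and compute and a tool call to move; the robot and the scene stay as the last step left them, time stands still between calls to the robot, and variables do not carry over. Pictures are saved under pics/ and viewed, about 8 in all and at most 12, crops included, and the job is handed in when it is done.

Besides the shell and the picture viewer there is one more tool, called after ">>>" as a command line: name --argument value ..., lists and objects as JSON in quotes. move_arm: Moves the arm, as the interface text tells. Its arguments: {"type":"object","properties":{"dp":{"type":"array"},"angular":{"type":"array"},"grip":{"type":"array"},"force":{"type":"number"}},"required":["dp","angular","grip"]}

```bash
mkdir -p pics
cat > h.py <<'E'
import numpy as np, cv2
from rig import r
def snap(n,f=None):
    p=r.camera(n)
    if f: cv2.imwrite('pics/'+f,p['color'][:,:,::-1])
    return p
def proj(p,P):
    E=np.linalg.inv(p['extrinsics']);c=E[:3,:3]@np.array(P)+E[:3,3];u=p['K']@c;return u[:2]/u[2]
def ray(p,uv,z):
    E=p['extrinsics'];d=E[:3,:3]@np.linalg.inv(p['K'])@np.array([uv[0],uv[1],1.]);o=E[:3,3]
    return o+d*(z-o[2])/d[2]
E
python3 - <<'E'
from h import *
np.set_printoptions(precision=4,suppress=True)
s=r.state();print(s['clock'],s['position'],s['tcp_rot'],s['grip_width'])
ims=[]
for n in ['top','side']:
    p=snap(n,n+'0.png');print(n,p['extrinsics'])
    for l in ['black_can','silver_can','blue_can','rail']:
        print(l,'lm',[(np.round(d['centre'],4),round(d['conf'],2)) for d in r.landmark_of(l,p)][:2],'f',[(np.round(d['centre'],4),round(d['conf'],2)) for d in r.find_in(l,p)][:2])
        m=r.cut_out(l,p)
        if m:
            m=m[0]['mask'].astype(np.uint8)
            c=max(cv2.findContours(m,0,2)[0],key=cv2.contourArea)
            b=cv2.boxPoints(cv2.minAreaRect(c));print('  box',b.round(1).tolist(), [ray(p,x,.022)[:2].round(4).tolist() for x in b] if n=='top' else '')
    ims.append(p['color'][:,:,::-1])
cv2.imwrite('pics/both.png',cv2.resize(np.vstack(ims),None,fx=.78,fy=.78))
print(r.state()['clock'])
E
```

```text
0.0 [ 0.2383 -0.5501  0.2554] [[ 0.9176  0.3975 -0.0007]
 [ 0.3975 -0.9176  0.0016]
 [-0.     -0.0017 -1.    ]] 0.08534373954179426
top [[-0.0254 -0.9846  0.1729  0.5403]
 [-0.9996  0.0274  0.0093  0.0275]
 [-0.0139 -0.1726 -0.9849  0.695 ]
 [ 0.      0.      0.      1.    ]]
black_can lm [(array([0.631 , 0.0608, 0.0201]), 0.76)] f [(array([0.5495, 0.0611, 0.0421]), 0.92), (array([ 0.5433, -0.0424,  0.0388]), 0.69)]
  box [[228.0, 311.0], [228.0, 213.0], [255.0, 213.0], [255.0, 311.0]] [[0.4693, 0.0844], [0.6346, 0.0822], [0.6333, 0.0351], [0.4682, 0.0393]]
silver_can lm [(array([ 0.6266, -0.1589,  0.0239]), 0.62)] f [(array([ 0.5458, -0.1521,  0.0401]), 0.91)]
blue_can lm [] f [(array([ 0.546 , -0.0402,  0.0412]), 0.85)]
  box [[291.1000061035156, 313.79998779296875], [292.70001220703125, 215.8000030517578], [318.3999938964844, 216.1999969482422], [316.79998779296875, 314.20001220703125]] [[0.4622, -0.0208], [0.6266, -0.0303], [0.6247, -0.0748], [0.4606, -0.0635]]
rail lm [(array([ 0.648 , -0.0507,  0.0014]), 0.81)] f [(array([ 0.6755, -0.0548,  0.0062]), 0.82)]
  box [[194.89999389
[... 697 characters left out ...]
ay([ 0.5491, -0.1703,  0.0407]), 0.68)]
  box [[162.0, 181.6999969482422], [247.1999969482422, 175.3000030517578], [248.89999389648438, 198.6999969482422], [163.8000030517578, 205.10000610351562]] 
blue_can lm [(array([ 0.6195, -0.0535,  0.0243]), 0.66)] f [(array([ 0.5418, -0.0624,  0.0403]), 0.69)]
  box [[154.0, 223.39999389648438], [252.1999969482422, 216.10000610351562], [254.1999969482422, 242.89999389648438], [156.0, 250.1999969482422]] 
rail lm [(array([ 0.6506, -0.0532, -0.0017]), 0.97)] f [(array([ 0.675 , -0.1108,  0.0026]), 0.84)]
  box [[251.39999389648438, 153.8000030517578], [290.0, 146.89999389648438], [324.0, 335.70001220703125], [285.3999938964844, 342.70001220703125]] 
1.3
```

View pics/both.png

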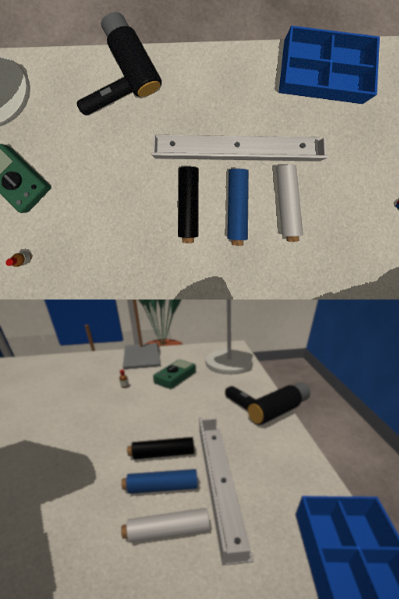

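The picture shows the black can at (188,205) in the top view, in the left lane beside blue. Its cork faces the robot, and the rail is at row ~155. The black can's mask in the side view is confirmed by its landmark.

```bash
cat >> h.py <<'E'
from scipy.spatial.transform import Rotation as R
def rot(a,psi):  # tool pitched a deg forward from straight down, yaw psi deg
    return (R.from_euler('z',psi,degrees=True)*R.from_matrix(np.diag([1.,-1,-1]))*R.from_euler('y',a,degrees=True)).as_matrix()
def go(G,a,psi,back=0.):
    """tool-frame shift (cm) and rotvec (deg) that bring the grasp point to G"""
    s=r.state();T=np.array(s['tcp_rot']);D=rot(a,psi);P=np.array(G)-(.006+back)*D[:,2]
    return (T.T@(P-s['position'])*100).round(2).tolist(), np.degrees(R.from_matrix(T.T@D).as_rotvec()).round(1).tolist()
def st():
    s=r.state();T=np.array(s['tcp_rot']);G=np.array(s['position'])+.006*T[:,2]
    print('t',round(s['clock'],2),'G',G.round(4),'pitch',np.degrees(np.arctan2(T[0,2],-T[2,2])).round(1),'yaw',np.degrees(np.arctan2(-T[0,1]*-1,-T[1,1])).round(1),'F',np.round(s['contact_force'],1),'M',np.round(s['moment'],2),'w',round(s['grip_width'],4),'q',np.round(s['q'],3))
E
python3 - <<'E'
from h import *
st();print(go([.496,.0615,.028],45,-1.5,.10));print(go([.496,.0615,.028],0,-1.5,.12))
E
```

```text
t 1.3 G [ 0.2385 -0.5506  0.2503] pitch 0.0 yaw 23.4 F [ 0.3 -0.1 -0.5] M [-0.02  0.    0.01] w 0.0858 q [-1.162  0.313 -0.047  1.21   0.     1.571]
([41.16, -49.09, 15.34], [-9.8, 44.3, 23.6])
([47.96, -45.93, 10.23], [0.0, -0.0, 24.9])
```

>>> move_arm --dp '[[41.2,-49.1,8],[41.2,-49.1,8],[41.2,-49.1,8],[41.2,-49.1,8],[41.2,-49.1,8],[41.2,-49.1,8],[41.2,-49.1,8],[41.2,-49.1,8],[41.2,-49.1,8],[41.2,-49.1,8],[41.2,-49.1,8],[41.2,-49.1,8]]' --angular '[[-9.8,44.3,23.6],[-9.8,44.3,23.6],[-9.8,44.3,23.6],[-9.8,44.3,23.6],[-9.8,44.3,23.6],[-9.8,44.3,23.6],[-9.8,44.3,23.6],[-9.8,44.3,23.6],[-9.8,44.3,23.6],[-9.8,44.3,23.6],[-9.8,44.3,23.6],[-9.8,44.3,23.6]]' --grip '[-1,-1,-1,-1,-1,-1,-1,-1,-1,-1,-1,-1]'

```text
clock: 2.3
position: [0.3867, -0.1357, 0.2745]
tcp_rot: [[0.723, -0.019, 0.69], [-0.019, -1.0, -0.008], [0.69, -0.008, -0.724]]
contact_force: [-0.0, -0.1, -0.0]
grip_width: 0.0853
```

Run:
```python
from h import *
st();print(go([.496,.0615,.028],45,-1.5,.10))
```

```text
t 2.3 G [ 0.3908 -0.1357  0.2701] pitch 43.7 yaw -1.1 F [-0.  -0.1 -0. ] M [-0.03  0.63 -0.09] w 0.0853 q [-0.65  -0.596 -1.024  0.49   0.424  2.66 ]
([-9.74, -19.84, 14.64], [-0.6, 1.3, -0.0])
```

Run:
```python
from h import *
print(go([.496,.0615,.11],30,-1.5))
```

```text
([-3.69, -19.8, 18.72], [-0.6, -13.7, 0.0])
```

>>> move_arm --dp '[[-3.7,-19.8,18.7],[-3.7,-19.8,18.7],[-3.7,-19.8,18.7],[-3.7,-19.8,18.7],[-3.7,-19.8,18.7],[-3.7,-19.8,18.7],[-3.7,-19.8,18.7],[-3.7,-19.8,18.7],[-3.7,-19.8,18.7],[-3.7,-19.8,18.7]]' --angular '[[-0.6,-13.7,0],[-0.6,-13.7,0],[-0.6,-13.7,0],[-0.6,-13.7,0],[-0.6,-13.7,0],[-0.6,-13.7,0],[-0.6,-13.7,0],[-0.6,-13.7,0],[-0.6,-13.7,0],[-0.6,-13.7,0]]' --grip '[-1,-1,-1,-1,-1,-1,-1,-1,-1,-1]'

```text
clock: 3.13
position: [0.4934, 0.0155, 0.1144]
tcp_rot: [[0.867, 0.031, 0.497], [0.023, -0.999, 0.022], [0.497, -0.008, -0.868]]
contact_force: [0.8, -0.8, 0.2]
grip_width: 0.0854
```

Run:
```python
from h import *
st()
for a in (30,40): print(go([.496,.0615,.028],a,-1.5))
snap('top','t1.png')
```

```text
t 3.13 G [0.4964 0.0156 0.1092] pitch 29.8 yaw 1.8 F [ 0.8 -0.8  0.2] M [-0.05  0.5  -0.02] w 0.0854 q [ 0.025 -0.095 -1.024  0.121  0.01   3.141]
([-3.97, -4.55, 7.12], [-2.0, 0.2, 2.6])
([-4.07, -4.55, 7.13], [-2.2, 10.2, 2.4])
```

>>> move_arm --dp '[[0,-4.5,0],[0,-4.5,0],[0,-4.5,0],[0,-4.5,0],[0,-4.5,0],[0,-4.5,0],[0,-4.5,0],[0,-4.5,0],[0,-4.5,0],[0,-4.5,0],[0,-4.5,0],[0,-4.5,0]]' --angular '[[0,0,-90],[0,0,-90],[0,0,-90],[0,0,-90],[0,0,-90],[0,0,-90],[0,0,-90],[0,0,-90],[0,0,-90],[0,0,-90],[0,0,-90],[0,0,-90]]' --grip '[-1,-1,-1,-1,-1,-1,-1,-1,-1,-1,-1,-1]'

```text
clock: 4.18
position: [0.4927, 0.0596, 0.1171]
tcp_rot: [[0.027, 0.866, 0.5], [0.999, -0.044, 0.022], [0.041, 0.499, -0.866]]
contact_force: [0.5, 0.8, -0.7]
grip_width: 0.085
```

```bash
sed -i "s/\*R.from_euler('y',a,degrees=True)).as/*R.from_euler('y',a,degrees=True)*R.from_euler('z',180,degrees=True)).as/" h.py
python3 - <<'E'
from h import *
st()
for a in (30,40): print(go([.496,.0615,.11],a,-1.5))
E
```

```text
t 4.18 G [0.4957 0.0597 0.1119] pitch 30.0 yaw 87.1 F [ 0.5  0.8 -0.7] M [-0.01  0.5  -0.02] w 0.085 q [ 0.155 -0.094 -1.017  0.127 -0.056  1.748]
([0.19, -0.07, 0.18], [1.5, -1.6, -91.2])
([0.19, -0.18, 0.19], [-6.4, -9.4, -91.1])
```

>>> move_arm --dp '[[0.2,0,0],[0.2,0,0],[0.2,0,0],[0.2,0,0],[0.2,0,0],[0.2,0,0],[0.2,0,0],[0.2,0,0],[0.2,0,0],[0.2,0,0],[0.2,0,0],[0.2,0,0]]' --angular '[[1.5,-1.6,-91.2],[1.5,-1.6,-91.2],[1.5,-1.6,-91.2],[1.5,-1.6,-91.2],[1.5,-1.6,-91.2],[1.5,-1.6,-91.2],[1.5,-1.6,-91.2],[1.5,-1.6,-91.2],[1.5,-1.6,-91.2],[1.5,-1.6,-91.2],[1.5,-1.6,-91.2],[1.5,-1.6,-91.2]]' --grip '[-1,-1,-1,-1,-1,-1,-1,-1,-1,-1,-1,-1]'

```text
clock: 5.18
position: [0.4931, 0.061, 0.1188]
tcp_rot: [[-0.859, 0.105, 0.501], [0.114, 0.993, -0.012], [-0.498, 0.047, -0.866]]
contact_force: [-0.6, 0.2, 0.9]
grip_width: 0.0854
```

Run:
```python
from h import *
st()
for a in (30,40): print(go([.496,.0615,.028],a,-1.5))
snap('top','t2.png')
snap('side','s2.png')
cv2.imwrite('pics/v2.png',np.vstack([cv2.imread('pics/t2.png')[120:340,100:450],cv2.imread('pics/s2.png')[50:350,50:400]]))
```

```text
t 5.18 G [0.4961 0.0609 0.1136] pitch 30.0 yaw 174.0 F [-0.6  0.2  0.9] M [ 0.01  0.54 -0.03] w 0.0854 q [ 0.188 -0.092 -1.008  0.139 -0.105  0.278]
([4.28, -0.35, 7.4], [0.1, 0.0, -5.3])
([4.39, -0.36, 7.41], [-0.4, -9.9, -5.3])
```

View pics/v2.png

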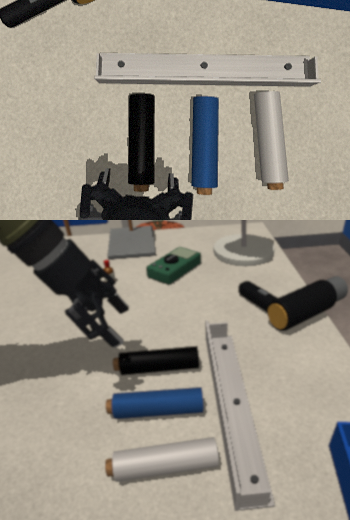

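The black can (top view, 142,140) lies between the open fingers, and blue is clear of them. Descending.

>>> move_arm --dp '[[0.5,-0.3,1],[1.3,-0.3,2.3],[2.2,-0.3,3.8],[3.0,-0.3,5.3],[3.8,-0.3,6.6],[4.3,-0.3,7.4],[4.3,-0.3,7.4],[4.3,-0.3,7.4]]' --angular '[[-0.2,-5,-5.3],[-0.2,-5,-5.3],[-0.2,-5,-5.3],[-0.2,-5,-5.3],[-0.2,-5,-5.3],[-0.2,-5,-5.3],[-0.2,-5,-5.3],[-0.2,-5,-5.3]]' --grip '[-1,-1,-1,-1,-1,-1,-1,-1]'

```text
clock: 5.95
position: [0.5387, 0.0744, 0.0548]
tcp_rot: [[-0.846, 0.039, 0.532], [0.03, 0.999, -0.026], [-0.533, -0.006, -0.846]]
contact_force: [-0.4, -0.5, -0.8]
grip_width: 0.0855
```

Run:
```python
from h import *
st()
for a in (35,45): print(go([.496,.0615,.027],a,-1.5))
```

```text
t 5.95 G [0.5419 0.0743 0.0497] pitch 32.2 yaw 177.7 F [-0.4 -0.5 -0.8] M [0.01 0.56 0.04] w 0.0855 q [ 0.216  0.133 -1.024 -0.133 -0.14   0.214]
([5.08, -1.45, -0.49], [-0.7, -2.8, -0.4])
([5.18, -1.45, -0.47], [-0.7, -12.8, -0.4])
```

Run:
```python
from h import *
for z in (.05,.025): print(go([.499,.0615,z],19,-1.5))
```

```text
([3.43, -1.45, -2.26], [-0.6, 13.2, -0.5])
([4.76, -1.44, -0.14], [-0.6, 13.2, -0.5])
```

>>> move_arm --dp '[[1.2,-0.7,-0.8],[2.4,-1.4,-1.6],[3.4,-1.4,-2.3],[3.4,-1.4,-2.3],[4.1,-1.4,-1.2],[4.7,-1.4,-0.2],[4.7,-1.4,-0.2],[4.7,-1.4,-0.2]]' --angular '[[-0.6,13.2,-0.5],[-0.6,13.2,-0.5],[-0.6,13.2,-0.5],[-0.6,13.2,-0.5],[-0.6,13.2,-0.5],[-0.6,13.2,-0.5],[-0.6,13.2,-0.5],[-0.6,13.2,-0.5]]' --grip '[-1,-1,-1,-1,-1,-1,-1,-1]'

```text
clock: 6.62
position: [0.4962, 0.062, 0.0309]
tcp_rot: [[-0.945, 0.027, 0.326], [0.026, 1.0, -0.009], [-0.326, -0.0, -0.945]]
contact_force: [-0.4, 0.5, 1.0]
grip_width: 0.085
```

Run:
```python
from h import *
st()
for a in (20,24): print(go([.499,.0615,.026],a,-1.5))
```

```text
t 6.62 G [0.4981 0.0619 0.0252] pitch 19.0 yaw 178.4 F [-0.4  0.5  1. ] M [-0.02  0.37 -0.04] w 0.085 q [ 0.162  0.161 -0.917  0.166 -0.062  0.179]
([-0.1, -0.04, -0.05], [-0.0, -1.0, -0.1])
([-0.06, -0.04, -0.04], [-0.0, -5.0, -0.1])
```

>>> move_arm --dp '[[0,0,-0.2],[0,0,-0.2],[0,0,-0.2],[0,0,-0.2],[0,0,-0.2],[0,0,-0.2],[0,0,-0.2],[0,0,-0.2],[0,0,-0.2]]' --angular '[[0,-5,0],[0,-5,0],[0,-5,0],[0,-5,0],[0,-5,0],[0,-5,0],[0,-5,0],[0,-5,0],[0,-5,0]]' --grip '[0,0.2,1,1,1,1,1,1,1]' --force 20

```text
clock: 7.37
position: [0.4965, 0.0621, 0.0333]
tcp_rot: [[-0.913, 0.027, 0.408], [0.025, 1.0, -0.011], [-0.408, 0.0, -0.913]]
contact_force: [-0.2, -0.1, 0.5]
grip_width: 0.0432
```

Run:
```python
from h import *
st()
s=r.state();T=np.array(s['tcp_rot']);print((T.T@np.array([1,-.03,0])*1).round(3))
for n in('top','side'):
    p=snap(n,n+'3.png')
    for l in ('black_can','rail'): print(n,l,[(np.round(d['centre'],4),round(d['conf'],2)) for d in r.landmark_of(l,p)][:2])
    if n=='top':
        m=r.cut_out('rail',p)[0]['mask']
        v=[(u,np.nonzero(m[:,u])[0].max()+.5) for u in range(205,412,4) if m[:,u].any()]
        W=np.array([ray(p,x,0.)[:2] for x in v]);k=np.polyfit(W[:,1],W[:,0],1);print('rail fit x=',k,'at .06',np.polyval(k,.06))
```

```text
t 7.37 G [0.4989 0.062  0.0278] pitch 24.1 yaw 178.4 F [-0.2 -0.1  0.5] M [0.06 0.25 0.05] w 0.0432 q [ 0.174  0.13  -1.001  0.027 -0.082  0.185]
[-0.913 -0.003  0.408]
top black_can [(array([0.63  , 0.0581, 0.025 ]), 0.55)]
top rail [(array([ 0.6461, -0.0472,  0.0033]), 0.74)]
rail fit x= [0.04332651 0.65124223] at .06 0.6538418180761507
side black_can [(array([0.634 , 0.0589, 0.0211]), 0.71)]
side rail [(array([ 0.6511, -0.0518,  0.0032]), 0.72)]
```

>>> move_arm --dp '[[-0.4,0,0.18],[-0.8,0,0.36],[-1.2,0,0.53],[-1.5,0,0.66],[-1.6,0,0.71],[-1.7,0,0.75],[-1.7,0,0.75]]' --angular '[[0,0,1],[0,0,1],[0,0,1],[0,0,1],[0,0,1],[0,0,1],[0,0,1]]' --grip '[1,1,1,1,1,1,1]'

```text
clock: 8.3
position: [0.5143, 0.0615, 0.0332]
tcp_rot: [[-0.912, 0.043, 0.407], [0.042, 0.999, -0.011], [-0.408, 0.007, -0.913]]
contact_force: [-1.7, 0.1, 4.3]
grip_width: 0.0433
```

Run:
```python
from h import *
st()
```

```text
t 8.3 G [0.5167 0.0614 0.0277] pitch 24.0 yaw 177.5 F [-1.7  0.1  4.3] M [0.04 0.45 0.04] w 0.0433 q [ 0.165  0.158 -0.964  0.036 -0.078  0.194]
```

>>> move_arm --dp '[[-0.15,0,0.07],[-0.3,0,0.13],[-0.3,0,0.13]]' --angular '[[0,0,0],[0,0,0],[0,0,0]]' --grip '[1,1,1]'

```text
clock: 8.55
position: [0.5171, 0.0613, 0.0332]
tcp_rot: [[-0.912, 0.043, 0.407], [0.042, 0.999, -0.011], [-0.407, 0.007, -0.913]]
contact_force: [-2.7, 0.1, 5.2]
grip_width: 0.0434
```

Run:
```python
from h import *
st()
```

```text
t 8.55 G [0.5196 0.0613 0.0277] pitch 24.0 yaw 177.5 F [-2.7  0.1  5.2] M [0.05 0.49 0.01] w 0.0434 q [ 0.163  0.163 -0.958  0.038 -0.077  0.192]
```

>>> move_arm --dp '[[-0.2,0,0.09],[-0.35,0,0.15],[-0.35,0,0.15]]' --angular '[[0,0,0],[0,0,0],[0,0,0]]' --grip '[1,1,1]'

```text
clock: 8.8
position: [0.5183, 0.0613, 0.0324]
tcp_rot: [[-0.914, 0.043, 0.403], [0.042, 0.999, -0.011], [-0.403, 0.007, -0.915]]
contact_force: [-14.3, 1.3, 17.1]
grip_width: 0.0434
```

Run:
```python
from h import *
st()
p=snap('top','t4.png');snap('side','s4.png')
cv2.imwrite('pics/v4.png',cv2.resize(np.vstack([cv2.imread('pics/t4.png')[150:300,180:380],cv2.imread('pics/s4.png')[130:280,120:320]]),None,fx=2,fy=2))
```

```text
t 8.8 G [0.5208 0.0612 0.027 ] pitch 23.8 yaw 177.5 F [-14.3   1.3  17.1] M [0.21 1.44 0.04] w 0.0434 q [ 0.162  0.167 -0.952  0.043 -0.075  0.191]
```

View pics/v4.png

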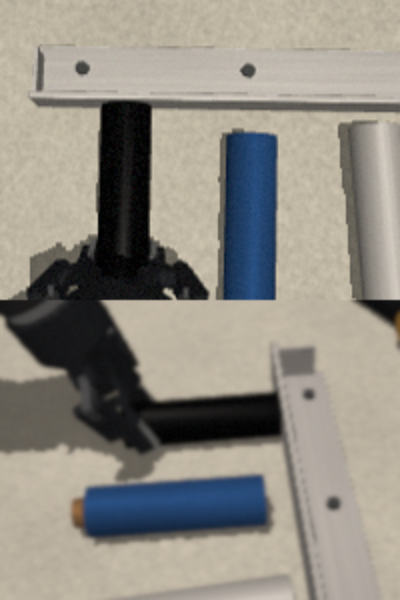

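Foot is against the rail: the push force is -14 N, and both views show no gap at (127,103) and (283,412). The next step is to plan the tip-up arc.

```bash
cat >> h.py <<'E'
HO=.012 # hinge ahead of TCP
NR=np.array([.9991,-.0433,0]);L0=.1305;D2=.022
H0=np.array([.5222,.0612,.022])  # hinge at theta=0, foot on rail
def arc(ths,als,dx=0.,dz=0.,L=L0):
    s=r.state();T=np.array(s['tcp_rot'])
    for t,a in zip(ths,als):
        th=np.radians(t);x=-L*np.cos(th)-D2*np.sin(th)+L;z=L*np.sin(th)+D2*np.cos(th)
        H=H0+NR*(x+dx);H[2]=z+dz
        D=rot(a,-2.5);P=H-HO*D[:,2]
        print(t,a,(T.T@(P-s['position'])*100).round(2).tolist(),np.degrees(R.from_matrix(T.T@D).as_rotvec()).round(1).tolist())
E
python3 - <<'E'
from h import *
t=[1,3,6,9,12,15,18,21,24,24];arc(t,[24-x for x in t],.0005,0.0005)
E
```

```text
1 23 [-0.07, 0.01, -0.34] [0.4, 0.8, -0.1]
3 21 [-0.24, 0.01, -0.77] [0.4, 2.8, -0.1]
6 18 [-0.52, 0.02, -1.41] [0.4, 5.8, -0.1]
9 15 [-0.82, 0.02, -2.02] [0.4, 8.8, -0.1]
12 12 [-1.16, 0.03, -2.6] [0.4, 11.8, -0.1]
15 9 [-1.52, 0.03, -3.14] [0.4, 14.8, -0.1]
18 6 [-1.91, 0.04, -3.66] [0.4, 17.8, -0.1]
21 3 [-2.32, 0.04, -4.15] [0.4, 20.8, -0.0]
24 0 [-2.76, 0.05, -4.6] [0.4, 23.8, -0.0]
24 0 [-2.76, 0.05, -4.6] [0.4, 23.8, -0.0]
```

>>> move_arm --dp '[[-0.07,0,-0.34],[-0.24,0,-0.77],[-0.52,0,-1.41],[-0.82,0,-2.02],[-1.16,0,-2.6],[-1.52,0,-3.14],[-1.91,0,-3.66],[-2.32,0,-4.15],[-2.76,0,-4.6],[-2.76,0,-4.6]]' --angular '[[0,1,0],[0,3,0],[0,6,0],[0,9,0],[0,12,0],[0,15,0],[0,18,0],[0,21,0],[0,24,0],[0,24,0]]' --grip '[1,1,1,1,1,1,1,1,1,1]'

```text
clock: 9.73
position: [0.5262, 0.0605, 0.086]
tcp_rot: [[-0.999, 0.043, -0.005], [0.043, 0.999, 0.008], [0.006, 0.007, -1.0]]
contact_force: [-0.5, 0.1, -2.1]
grip_width: 0.0432
```

Run:
```python
from h import *
st()
p=snap('side','s5.png')
cv2.imwrite('pics/v5.png',cv2.resize(p['color'][90:280,100:340,::-1],None,fx=3,fy=3,interpolation=2))
t=[24,27,30,33,36,39,42,45,48,51,54,54];arc(t,[24-x for x in t],.0005,0.0005)
```

```text
t 9.73 G [0.5262 0.0605 0.08  ] pitch -0.3 yaw 177.5 F [-0.5  0.1 -2.1] M [-0.01  0.1   0.01] w 0.0432 q [ 0.11   0.319 -0.455  0.801  0.008  0.153]
24 0 [0.04, 0.06, -0.06] [0.4, -0.2, 0.0]
27 -3 [-0.21, 0.06, -0.62] [0.4, 2.8, 0.0]
30 -6 [-0.49, 0.07, -1.17] [0.4, 5.8, 0.0]
33 -9 [-0.81, 0.07, -1.68] [0.4, 8.8, 0.1]
36 -12 [-1.16, 0.07, -2.17] [0.4, 11.8, 0.1]
39 -15 [-1.55, 0.08, -2.63] [0.4, 14.8, 0.1]
42 -18 [-1.96, 0.08, -3.06] [0.4, 17.8, 0.1]
45 -21 [-2.4, 0.08, -3.45] [0.4, 20.8, 0.1]
48 -24 [-2.88, 0.09, -3.82] [0.4, 23.8, 0.1]
51 -27 [-3.38, 0.09, -4.15] [0.4, 26.8, 0.1]
54 -30 [-3.9, 0.09, -4.45] [0.4, 29.8, 0.1]
54 -30 [-3.9, 0.09, -4.45] [0.4, 29.8, 0.1]
```

View pics/v5.png

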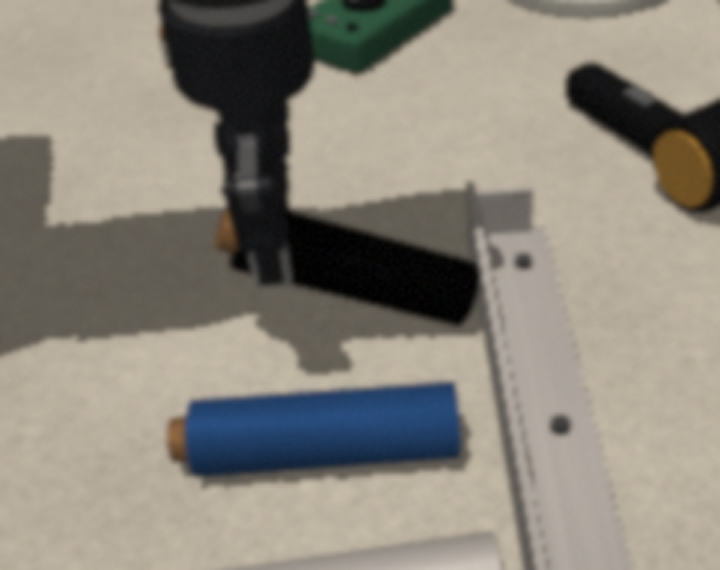

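The picture shows the can tilted about 24°, with its foot's upper edge at the rail (478,265) and its lower edge by the table (462,322). The wrist force is about the can's weight, so I'll bias the path slightly down and into the rail.

>>> move_arm --dp '[[-0.06,0.06,0.09],[-0.31,0.06,-0.47],[-0.59,0.07,-1.02],[-0.91,0.07,-1.53],[-1.26,0.07,-2.02],[-1.65,0.08,-2.48],[-2.06,0.08,-2.91],[-2.5,0.08,-3.3],[-2.98,0.09,-3.67],[-3.48,0.09,-4.0],[-4.0,0.09,-4.3],[-4.0,0.09,-4.3]]' --angular '[[0.4,0,0],[0.4,3,0],[0.4,6,0],[0.4,9,0.1],[0.4,12,0.1],[0.4,15,0.1],[0.4,18,0.1],[0.4,21,0.1],[0.4,24,0.1],[0.4,27,0.1],[0.4,30,0.1],[0.4,30,0.1]]' --grip '[1,1,1,1,1,1,1,1,1,1,1,1]'

```text
clock: 10.78
position: [0.5642, 0.0592, 0.1263]
tcp_rot: [[-0.859, 0.043, -0.51], [0.038, 0.999, 0.021], [0.51, -0.001, -0.86]]
contact_force: [-3.7, -0.1, 8.3]
grip_width: 0.0434
```

Run:
```python
from h import *
st()
p=snap('side','s6.png')
cv2.imwrite('pics/v6.png',cv2.resize(p['color'][60:270,120:340,::-1],None,fx=2.5,fy=2.5,interpolation=2))
t=[54,57,60,63,66,69,72,75,78];arc(t,[24-x for x in t],.0015,-.001)
```

```text
t 10.78 G [0.5612 0.0594 0.1211] pitch -30.7 yaw 177.5 F [-3.7 -0.1  8.3] M [-0.16  0.89 -0.  ] w 0.0434 q [0.073 0.783 0.273 1.593 0.058 0.101]
54 -30 [-0.04, 0.02, -0.18] [-0.1, -0.5, -0.0]
57 -33 [-0.39, 0.02, -0.68] [-0.1, 2.5, -0.0]
60 -36 [-0.77, 0.02, -1.17] [-0.1, 5.5, -0.0]
63 -39 [-1.19, 0.01, -1.63] [-0.1, 8.5, -0.0]
66 -42 [-1.64, 0.01, -2.07] [-0.1, 11.5, -0.0]
69 -45 [-2.13, 0.01, -2.49] [-0.1, 14.5, -0.0]
72 -48 [-2.65, 0.01, -2.88] [-0.1, 17.5, -0.0]
75 -51 [-3.2, 0.01, -3.25] [-0.1, 20.5, -0.0]
78 -54 [-3.79, 0.01, -3.59] [-0.1, 23.5, -0.0]
```

View pics/v6.png

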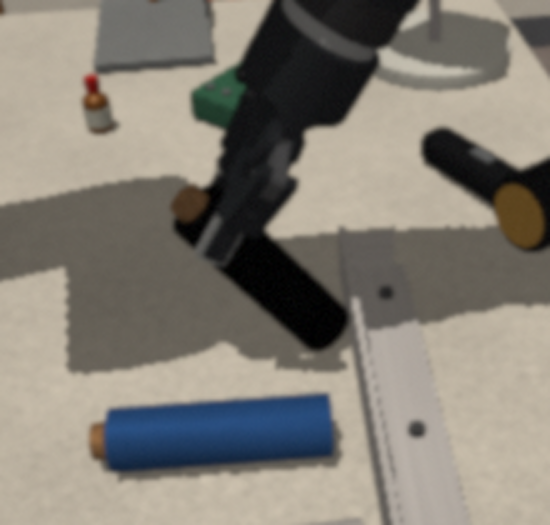

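The can leans about 54°, with its lower foot edge on the table (318,348) and its upper edge at the rail (348,320). The forces agree: it presses lightly on both. I'll continue to 72°.

>>> move_arm --dp '[[-0.04,0,-0.2],[-0.39,0,-0.72],[-0.77,0,-1.21],[-1.19,0,-1.67],[-1.64,0,-2.11],[-2.13,0,-2.53],[-2.65,0,-2.92],[-2.65,0,-2.92]]' --angular '[[0,0,0],[0,2.5,0],[0,5.5,0],[0,8.5,0],[0,11.5,0],[0,14.5,0],[0,17.5,0],[0,17.5,0]]' --grip '[1,1,1,1,1,1,1,1]'

```text
clock: 11.5
position: [0.6007, 0.0577, 0.1334]
tcp_rot: [[-0.659, 0.043, -0.751], [0.03, 0.999, 0.031], [0.751, -0.002, -0.66]]
contact_force: [-0.9, 0.7, 5.8]
grip_width: 0.0435
```

Run:
```python
from h import *
st()
p=snap('side','s7.png')
cv2.imwrite('pics/v7.png',cv2.resize(p['color'][40:250,140:340,::-1],None,fx=2.5,fy=2.5,interpolation=2))
t=[72,75,78,81,84,87,90];arc(t,[-48-.4*(x-72) for x in t],.0015,-.0005)
```

```text
t 11.5 G [0.5962 0.0579 0.1295] pitch -48.7 yaw 177.5 F [-0.9  0.7  5.8] M [ 0.22  0.34 -0.11] w 0.0435 q [0.058 1.203 0.926 2.141 0.074 0.069]
72 -48.0 [0.31, -0.0, -0.32] [-0.1, -0.4, -0.1]
75 -49.2 [-0.07, -0.0, -0.84] [-0.1, 0.8, -0.1]
78 -50.4 [-0.48, -0.0, -1.35] [-0.1, 2.0, -0.1]
81 -51.6 [-0.93, -0.0, -1.84] [-0.1, 3.2, -0.1]
84 -52.8 [-1.41, -0.0, -2.32] [-0.1, 4.4, -0.1]
87 -54.0 [-1.93, -0.0, -2.78] [-0.1, 5.6, -0.1]
90 -55.2 [-2.48, -0.0, -3.22] [-0.1, 6.8, -0.1]
```

View pics/v7.png

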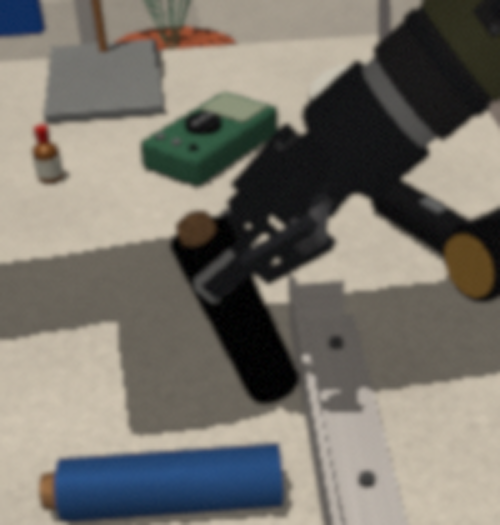

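The can stands at about 68–70°. Joint 4 is now at its limit, so the rest has to pivot in the pads with the rail pushing the foot back, while the tool eases off its pitch.

Run:
```python
from h import *
t=[70,71,73,75,78,81,84,87,90];arc(t,[-46,-44,-43,-42,-41,-40,-39,-38,-37],.003,-.001)
```

```text
70 -46 [0.43, -0.0, -0.05] [-0.1, -2.4, -0.1]
71 -44 [0.36, -0.0, -0.22] [-0.1, -4.4, -0.1]
73 -43 [0.16, -0.0, -0.57] [-0.1, -5.4, -0.1]
75 -42 [-0.05, -0.0, -0.91] [-0.1, -6.4, -0.1]
78 -41 [-0.42, -0.0, -1.42] [-0.1, -7.4, -0.1]
81 -40 [-0.82, -0.0, -1.91] [-0.1, -8.4, -0.0]
84 -39 [-1.26, -0.0, -2.39] [-0.1, -9.4, -0.0]
87 -38 [-1.73, -0.0, -2.84] [-0.1, -10.4, -0.0]
90 -37 [-2.24, -0.0, -3.28] [-0.1, -11.4, -0.0]
```

>>> move_arm --dp '[[0.36,0,-0.1],[0.36,0,-0.22],[0.16,0,-0.57],[-0.05,0,-0.91],[-0.42,0,-1.42],[-0.82,0,-1.91],[-0.82,0,-1.91]]' --angular '[[0,-2.4,0],[0,-4.4,0],[0,-5.4,0],[0,-6.4,0],[0,-7.4,0],[0,-8.4,0],[0,-8.4,0]]' --grip '[1,1,1,1,1,1,1]'

```text
clock: 12.13
position: [0.6223, 0.0569, 0.141]
tcp_rot: [[-0.768, 0.043, -0.639], [0.034, 0.999, 0.026], [0.64, -0.002, -0.768]]
contact_force: [-2.4, -0.6, -1.4]
grip_width: 0.0436
```

Run:
```python
from h import *
st()
p=snap('side','s8.png')
cv2.imwrite('pics/v8.png',cv2.resize(p['color'][40:250,140:340,::-1],None,fx=2.5,fy=2.5,interpolation=2))
t=[81,84,87,90,92];arc(t,[-40,-39,-38,-37,-36],.003,-.001)
```

```text
t 12.13 G [0.6185 0.057  0.1364] pitch -39.8 yaw 177.5 F [-2.4 -0.6 -1.4] M [ 0.03 -0.56  0.01] w 0.0436 q [0.06  1.08  0.795 1.978 0.064 0.08 ]
81 -40 [0.05, 0.0, 0.05] [-0.1, 0.1, -0.0]
84 -39 [-0.45, 0.0, -0.35] [-0.1, -0.9, -0.0]
87 -38 [-0.99, 0.0, -0.74] [-0.1, -1.9, -0.0]
90 -37 [-1.55, 0.0, -1.1] [-0.1, -2.9, -0.0]
92 -36 [-1.93, 0.0, -1.32] [-0.1, -3.9, -0.0]
```

View pics/v8.png

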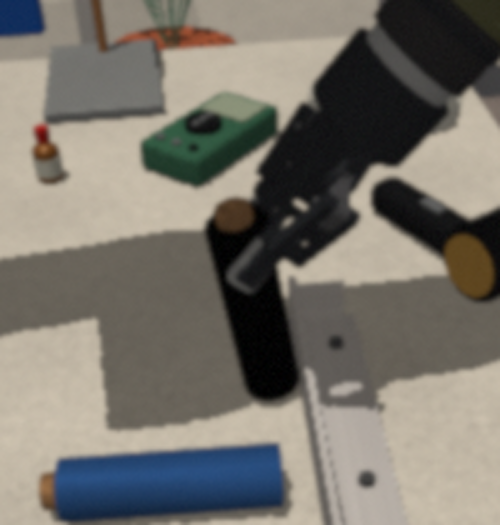

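The can is at about 79° with its foot at the rail (295,385). Finishing to upright.

>>> move_arm --dp '[[-0.3,0,-0.15],[-0.57,0,-0.34],[-0.85,0,-0.53],[-1.12,0,-0.72],[-1.4,0,-0.9],[-1.69,0,-1.09],[-1.69,0,-1.09],[-1.69,0,-1.09]]' --angular '[[0,0,0],[0,-1,0],[0,-1.5,0],[0,-2,0],[0,-2.5,0],[0,-3,0],[0,-3,0],[0,-3,0]]' --grip '[1,1,1,1,1,1,1,1]'

```text
clock: 12.85
position: [0.6421, 0.056, 0.138]
tcp_rot: [[-0.8, 0.043, -0.599], [0.035, 0.999, 0.024], [0.6, -0.002, -0.8]]
contact_force: [-1.7, -0.6, -1.3]
grip_width: 0.043
```

Run:
```python
from h import *
st()
p=snap('side','s9.png');q=snap('top')
def up(p,P):return (proj(p,P)).round(1)
s=r.state()
# expected vertical direction in side image at the can
print('vert',up(p,[.632,.057,0]),up(p,[.632,.057,.15]))
m=r.cut_out('black_can',p)
if m: 
    v,u=np.nonzero(m[0]['mask']);print(len(m),m[0]['conf'],u.min(),u.max(),v.min(),v.max())
cv2.imwrite('pics/v9.png',np.hstack([cv2.resize(p['color'][60:240,150:330,::-1],(400,400),interpolation=2),cv2.resize(q['color'][130:310,150:330,::-1],(400,400),interpolation=2)]))
```

```text
t 12.85 G [0.6385 0.0561 0.1332] pitch -36.8 yaw 177.5 F [-1.7 -0.6 -1.3] M [-0.04 -0.58  0.02] w 0.043 q [0.059 1.083 0.826 1.954 0.059 0.083]
vert [249.  195.7] [247.1 131. ]
1 0.93 234 259 118 201
```

View pics/v9.png

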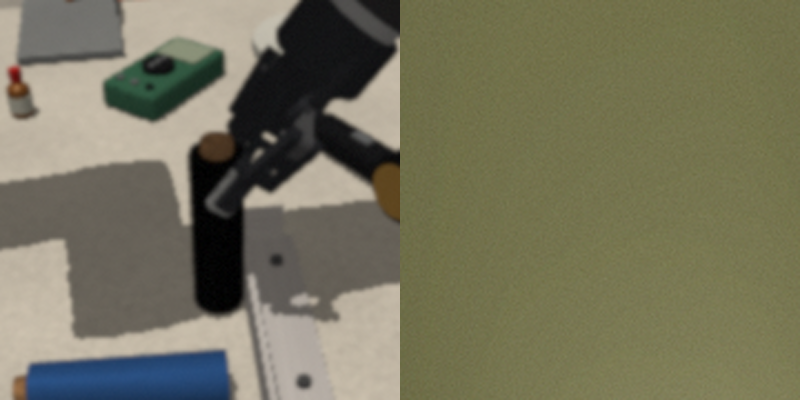

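Upright within about 1° (can edges (191,155)-(197,300) match the projected vertical). The top camera is blocked by the arm. I'll press down 1.5 mm and open.

>>> move_arm --dp '[[-0.1,0,0.13],[-0.1,0,0.13],[-0.1,0,0.13],[-0.1,0,0.13],[-0.1,0,0.13],[-0.1,0,0.13],[-0.1,0,0.13],[-0.1,0,0.13],[-0.1,0,0.13],[-0.1,0,0.13]]' --angular '[[0,0,0],[0,0,0],[0,0,0],[0,0,0],[0,0,0],[0,0,0],[0,0,0],[0,0,0],[0,0,0],[0,0,0]]' --grip '[1,1,0,-0.1,-0.2,-0.4,-0.7,-1,-1,-1]'

```text
clock: 13.83
position: [0.642, 0.056, 0.1364]
tcp_rot: [[-0.799, 0.043, -0.599], [0.035, 0.999, 0.024], [0.6, -0.002, -0.8]]
contact_force: [0.2, -0.2, -0.3]
grip_width: 0.0851
```

Run:
```python
from h import *
st()
p=snap('side','s10.png')
print([(np.round(d['centre'],4),round(d['conf'],2)) for d in r.landmark_of('black_can',p)])
m=r.cut_out('black_can',p)
if m: 
    v,u=np.nonzero(m[0]['mask']);print(u.min(),u.max(),v.min(),v.max())
    for k in (135,150,165,180,190): w=u[v==k];print(k,w.min(),w.max())
```

```text
t 13.83 G [0.6384 0.0562 0.1316] pitch -36.8 yaw 177.5 F [ 0.2 -0.2 -0.3] M [-0.01 -0.62 -0.01] w 0.0851 q [0.059 1.083 0.823 1.951 0.059 0.083]
[(array([6.335e-01, 5.770e-02, 4.000e-04]), 0.83)]
234 259 122 202
135 234 259
150 236 248
165 236 259
180 237 259
190 237 258
```

>>> move_arm --dp '[[0.3,0,-0.4],[0.9,0,-1.2],[1.8,0,-2.4],[3,0,-4],[4.2,0,-5.6],[5.4,0,-7.2],[6.6,0,-8.8],[7.8,0,-10.4],[9,0,-12],[9,0,-12],[9,0,-12]]' --angular '[[0,0,0],[0,0,0],[0,0,0],[0,0,0],[0,0,0],[0,0,0],[0,0,0],[0,0,0],[0,0,0],[0,0,0],[0,0,0]]' --grip '[-1,-1,-1,-1,-1,-1,-1,-1,-1,-1,-1]'

```text
clock: 14.9
position: [0.623, 0.0555, 0.2759]
tcp_rot: [[-0.814, 0.044, -0.579], [0.036, 0.999, 0.026], [0.579, 0.0, -0.815]]
contact_force: [0.3, -1.1, -0.3]
grip_width: 0.0856
```

Run:
```python
from h import *
st()
p=snap('side','s11.png')
for l in ('black_can','blue_can','silver_can','rail'):print(l,[(np.round(d['centre'],4),round(d['conf'],2)) for d in r.landmark_of(l,p)])
cv2.imwrite('pics/v11.png',cv2.resize(p['color'][60:330,120:360,::-1],None,fx=2,fy=2,interpolation=2))
```

```text
t 14.9 G [0.6195 0.0557 0.271 ] pitch -35.4 yaw 177.5 F [ 0.3 -1.1 -0.3] M [-0.03 -0.55 -0.02] w 0.0856 q [0.059 0.988 0.96  2.158 0.06  0.084]
black_can [(array([0.6319, 0.0557, 0.0033]), 0.73)]
blue_can [(array([ 0.6209, -0.0553,  0.0231]), 0.58)]
silver_can [(array([ 0.6298, -0.1585,  0.0234]), 0.79)]
rail [(array([ 0.6481, -0.0527, -0.0023]), 0.67)]
```

View pics/v11.png

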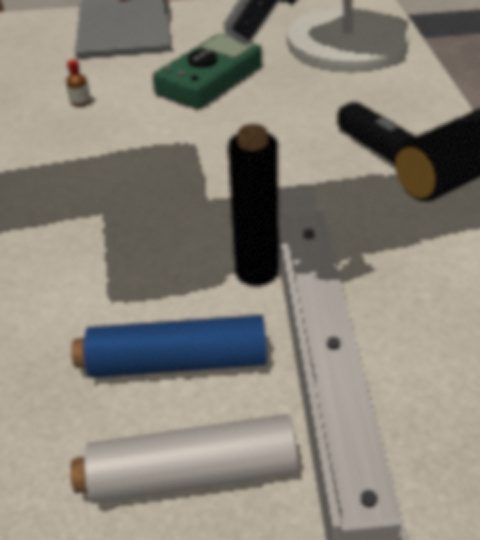

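Black stands upright with its foot at (257,275), close to the rail line at (287,262). Blue and silver are lying as before. One check of the foot-rail gap.

Run:
```python
from h import *
p=snap('side')
m=r.cut_out('black_can',p)[0]['mask']
g=r.cut_out('rail',p)[0]['mask']
v,u=np.nonzero(m);print('bottom',v.max())
# silhouettes of an upright cylinder at trial x
k=np.linspace(0,6.283,60)
for x in (.624,.628,.632,.636):
    pts=np.array([proj(p,[x+.022*np.cos(a),.0557+.022*np.sin(a),z]) for a in k for z in (0,.15)]).astype(np.float32)
    h=cv2.fillConvexPoly(np.zeros(m.shape,np.uint8),cv2.convexHull(pts).round().astype(int),1)>0
    print(x,'iou',round((h&m).sum()/(h|m).sum(),3),[ (j,int(np.nonzero(h[j])[0].min()),int(np.nonzero(h[j])[0].max())) for j in(140,160,180,190)])
for j in (140,160,180,190,195,200):
    w=np.nonzero(m[j])[0];q=np.nonzero(g[j])[0];print(j,w.min() if len(w) else 0,w.max() if len(w) else 0,'rail from',q.min() if len(q) else None)
for y in (.1,.0557,.03,0,-.1,-.2):
    x=.65124+.0433*y;print('rail pred',y,proj(p,[x,y,0]).round(1),proj(p,[x,y,.05]).round(1))
```

```text
bottom 203
0.624 iou 0.753 [(140, 230, 255), (160, 232, 255), (180, 233, 256), (190, 234, 256)]
0.628 iou 0.904 [(140, 232, 258), (160, 234, 258), (180, 235, 258), (190, 236, 258)]
0.632 iou 0.874 [(140, 234, 260), (160, 236, 260), (180, 237, 260), (190, 238, 260)]
0.636 iou 0.729 [(140, 237, 262), (160, 238, 262), (180, 239, 262), (190, 240, 262)]
140 234 258 rail from None
160 234 258 rail from 259
180 236 259 rail from 260
190 237 259 rail from 260
195 236 258 rail from 261
200 239 256 rail from 262
rail pred 0.1 [257.4 180.5] [257.3 161.3]
rail pred 0.0557 [259.9 194.9] [259.9 175.5]
rail pred 0.03 [261.4 203.9] [261.5 184.4]
rail pred 0 [263.4 215. ] [263.5 195.4]
rail pred -0.1 [270.7 258. ] [271.3 238.3]
rail pred -0.2 [280.2 312.9] [281.5 294.1]
```

```bash
python3 -c "
from h import *
st();print(r.close_job())"
```

```text
t 15.3 G [0.6192 0.0556 0.2682] pitch -35.7 yaw 177.5 F [ 0.1  0.8 -0.3] M [-0.06 -0.58 -0.03] w 0.0855 q [0.059 0.992 0.958 2.157 0.06  0.084]
the job is handed in; nothing more can be done
None
```

The black canister stands upright at the rail, released with the gripper open and clear above it. I handed the job in at 15.3 s. I gripped it near the cork end and pushed its foot to the rail, where the wrist read about 14 N. I then tipped it up along an arc, letting it pivot in a light 20 N grip for the last 20° or so.

**Last checks:**
- **Upright:** its edges in the side view match vertical to about 1°.
- **At the rail:** its outline ends at pixel column 259 and the rail begins at 260, so any gap is about 0–2 mm. The estimates of its x position differ slightly: 0.632–0.634 m from the network, about 0.630 m from my outline fit, against 0.632 m for exact contact.
- **Bystanders:** the blue and silver canisters lie where they were, within the 4 mm measuring accuracy.

**What did not go to plan:**
- **Approach:** the last joint's range and the elbow limit forced a half turn of the tool and a flatter approach.
- **Foot contact:** the wrist force briefly matched the canister's whole weight at about 24°. The foot may have been barely touching the table then, so I moved the path down slightly. At the joint-4 limit, around 70°, the foot may also have eased a little off the rail.
- **Top camera:** the arm blocked it when I checked just before letting go, so the checks from then on are from the side view only.

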